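# Clamp a tangerine for the puncture test

## Task

Fix the tangerine in the fruit holder for a puncture test. Stand it upright on the white seat plate between the vee jaw and the sprung pad and let go of it; then wind the carriage up to it by turning the black knob on the carriage clockwise, your hand travelling along with the knob, until the pad holds the fruit against the vee jaw with about 10 N, and leave it clamped so. Do not crush the fruit, do not shove the holder along the bench, and leave the glassware alone.

Things in the scene. Friction and masses are not known exactly. Their poses are not given: they have to be found in the camera images.
- tangerine: Orange tangerine, loose on the bench: 64 to 68 mm across, depending on the direction (it is not truly round), 55 mm tall, about 85 g; widest some 26 mm up. Origin: centre of its underside; z points up to the stalk.
- clamp_stand: Fruit holder: grey base plate, 112 x 290 mm, about 3 kg with all it carries, standing loose on four rubber feet, so a side push of some 15 N slides it. Origin: at bench height below the guide way (155 mm from the jaw end, 135 mm from the carriage end). +y: the way along it from the carriage end to the vee jaw; +x: away from the robot. See seat for the jaw.
- seat (a point): Point on top of the white seat plate (20 mm above the bench), fixed to the holder, 65 mm along +y from its origin. The vee jaw (120 degrees, rubber lined, 74 mm high) is bolted through slots, firmly, but set differently each day: a clamped fruit's middle lies at this point or up to 8 mm nearer to the carriage. Stand the fruit about 11 mm nearer: the pad pushes it on into the vee.
- carriage: Blue carriage, 64 mm long, top 63 mm high; rack and pinion feed: slides 12 mm along the holder's +y per radian of clockwise knob turn, never by pushing (drag about 30 N, stays where left). Origin: at bench height below the guide way, level with the knob's axis along y. In front a round black rubber pad, 26 mm, centre 46 mm high, face 54 mm along +y from this origin while free. See knob_top for its spring.
- knob_top (a point): Centre of the top face of the black fluted feed knob on the carriage: upright, 36 mm across, 30 mm tall, top 99 mm high, axis 33 mm from the guide way towards the robot; it turns without end stops over the travel and moves along with the carriage. The pad is sprung: starts to give at 2 N, then 4 N per mm. Its tail pin behind the carriage shows 2 mm of a green band at 10 N, red from 12 N.
- weighing_glass: Bystander: clear glass cup, 36 mm wide, 55 mm tall, beyond the holder. Origin: centre of its underside.
- flask: Bystander: clear conical flask, 71 mm wide, 121 mm tall, beyond the holder. Origin: centre of its underside.
- weigh_dish: Bystander: flat glass dish, 63 mm wide, 17 mm tall, left of the holder. Origin: centre of its underside.
Not all that is in view belongs to the job. Leave any purple or yellow look-alike of the tangerine alone.

How it is judged:
On the way, in this order (a step that is already met when the one before it is completed fails the run):
1. The tangerine stands upright on the seat plate, let go, and the carriage does not press on it yet (horizontal distance between tangerine and seat below 0.025 m and z of tangerine in the frame of clamp_stand between 0.012 and 0.03 m and angle between tangerine's own z axis and vertical below 0.45 rad and contact force between the fingers and tangerine below 0.05 N and contact force between carriage and tangerine below 0.5 N), for 0.2 s.
2. The pad presses on the fruit with 6 to 14 N (contact force between carriage and tangerine between 6 and 14 N), for 0.2 s.
At the end, for the whole second after the job is handed in: The fruit stands on the seat plate, within 20 mm of the seat point and upright to 0.45 rad, at rest, and the carriage's pad presses it into the vee jaw with 6 to 14 N (all of step 2 and horizontal distance between tangerine and seat below 0.02 m and z of tangerine in the frame of clamp_stand between 0.012 and 0.03 m and angle between tangerine's own z axis and vertical below 0.45 rad and linear speed of each of tangerine, carriage below 0.01 m/s); the robot touches nothing.
It fails at once if The fruit is crushed: the pad presses on it with over 20 N (contact force between carriage and tangerine above 20 N).
It fails at once if The holder is shoved over 15 mm along the bench (distance of clamp_stand from where it was at the start of the episode above 0.015 m).
It fails at once if A piece of glassware is shifted over 30 mm (distance of any of weighing_glass, flask, weigh_dish from where it was at the start of the episode above 0.03 m).
It also fails if it takes over 72 s, if anything falls off the work surface, if the arm or the gripper's body presses on something with over 40 N, if the wrist force passes 120 N, or if a joint passes its speed limit or range.

## Robot

A 7-joint arm with a two-finger parallel gripper is mounted at the origin on a cart in front of the work surface, level with it; the furniture and walls round the work are solid. World frame = base frame: x ahead of the robot, y to its left, z up, the work surface at z = 0. Lengths are in m, angles in rad, forces in N, time in s.
With the tool pointing down it reaches from about 0.425 to 0.8 m from the base axis. Payload 8.3 kg.
Tool frame: the origin (TCP) lies at the very end of the fingers, on their centre line; the grasp point (between the pads) lies tcp_to_grasp behind it (tcp_to_grasp is the distance from the TCP to the grasp point, in m); z points along the fingers, y is the direction in which the jaws open and shut (so a half turn about z gives the same grasp; the last joint's range is limited). The gripper opens to 85 mm and grips with 20 to 120 N. Pads are 22 mm wide; open, the fingers measure 114 mm over their backs; the gripper's body (76 mm by 85 mm) begins 54 mm behind the grasp point. The pads swing forward as they close: fully open they stand 13 mm farther back than shut.
Start: joints at [-0.063, 0.383, 0.016, 1.37, -0.006, 1.388, -0.046], TCP at [0.625, 0, 0.231] pointing down, gripper open.
Joint ranges: [-2.95, 2.95], [-0.25, 2.06], [-1.52, 1.56], [0.18, 2.33], [-1.44, 4.58], [0.02, 2.06], [-3.01, 3.01]. Speed limits (rad/s): [2.39, 2.39, 3.01, 3.01, 3.14, 3.14, 3.14].

## Interface

Orientations are given as a rotation vector (axis times angle).
In Python, from workcell import * gives the robot as it stands.
- The arm moves only by the tool play_rows, never from a script. Its argument "steps" is a list of rows, each a list of 7 numbers: the opening, from 0 (shut) to 1 (fully open), then the shift along the tool's x, y, z in mm, then the turn, a rotation vector about the tool's x, y, z in rad. A call has 1 to 5 rows; each row is the pose to reach, as a shift and turn from the pose commanded when the call began, along the tool's axes at that moment; what a row does not reach only later rows make up. A row lasts 1/8 s, in which the tool goes at most 62.5 mm and 10.7 degrees, less where a joint would pass 70% of its speed; a pose out of reach is approached as far as the arm can. A call with a gripper value outside its range is refused whole. The fingers move at their own pace and stop on an object; "force" is the grip in N (left out, the last holds). Time passes only in rows, so rows that repeat a pose let the fingers close. It gives the time, the measured TCP pose, the force and the opening at its end, in the units of the state.
- get_state(): the state, without advancing time (a new reading comes with each control period).
- snapshot(name): name is "scene" or "side" or "wrist"; returns the picture (480x640x3 uint8, red, green, blue); there is no depth.
- calibration(name): a dict with "mtx" (3x3 intrinsics, pixels), "camera_from_world" (4x4, takes a point from world to camera coordinates); the wrist camera has in their place "T_tool_cam" (4x4, takes a point from camera to tool coordinates, whose origin is the TCP and whose axes are the flange's). Camera axes: x right, y up, looking along -z (the intrinsics and any distortion apply to the point x, -y, -z); pixel columns grow to the right and rows downward; lengths in m; the calibration is good to about 2 mm. A picture is of the moment at which its call begins: read the wrist's pose just before it. calibration takes no time and is no camera call.
- sign_off(): hands the job in, once; it reports no verdict.
The state is a dict: "time": time; "joint_pos": joint angles; "qvel": joint speeds; "joint_efforts": joint torques, N m; "tool_pos": TCP position; "orientation": TCP orientation; "wrist_force": force on the tool from outside, world axes, zero at the start; "ft_torque": the same for the moment, N m; "grip_width": finger opening in m.
Only numpy, scipy, OpenCV 4.12 (cv2) and the standard library are available. Lean on these libraries where they do the work, as an engineer would, in place of code of your own. Each camera call takes 0.05 s, during which the arm holds its last target. There are 200 camera calls.

## Working session

There is one attempt and no reset: what is moved stays moved. The work goes in short steps, Python scripts to look and compute and a tool call to move; the robot and the scene stay as the last step left them, time stands still between calls to the robot, and variables do not carry over. Pictures are saved under pics/ and viewed, about 8 in all and at most 12, crops included, and the job is handed in when it is done.

Besides the shell and the picture viewer there is one more tool, called after "Call:" as a command line: name --pt "numbers of a row" for each row, then --argument value for the rest. play_rows: Moves the arm, as the interface text tells. Its arguments: {"type":"object","properties":{"steps":{"type":"array"},"force":{"type":"number"}},"required":["steps"]}

```bash
mkdir -p pics; ls; cat > h.py <<'E'
from workcell import *
import numpy as np, cv2
from scipy.spatial.transform import Rotation as R
def cam(name,st=None):
    c=calibration(name); K=np.array(c["mtx"])
    if "camera_from_world" in c: T=np.array(c["camera_from_world"])
    else:
        st=st or get_state(); W=np.eye(4); W[:3,:3]=R.from_rotvec(st["orientation"]).as_matrix(); W[:3,3]=st["tool_pos"]
        T=np.linalg.inv(W@np.array(c["T_tool_cam"]))
    return K,T,c
def ray(C,u,v):
    K,T,c=C; d=c.get("distortion",c.get("dist"))
    p=cv2.undistortPoints(np.array([[[u,v]]],float),K,None if d is None else np.array(d))[0,0]
    d=T[:3,:3].T@np.array([p[0],-p[1],-1]); o=-T[:3,:3].T@T[:3,3]
    return o,d/np.linalg.norm(d)
def onz(C,u,v,z):
    o,d=ray(C,u,v); return o+d*(z-o[2])/d[2]
def tri(*rs):
    A=0;b=0
    for o,d in rs:
        P=np.eye(3)-np.outer(d,d); A=A+P; b=b+P@o
    x=np.linalg.solve(A,b); return x,[np.linalg.norm((np.eye(3)-np.outer(d,d))@(x-o)) for o,d in rs]
def proj(C,X):
    K,T,c=C; q=T[:3,:3]@np.array(X,float)+T[:3,3]; q=K@np.array([q[0],-q[1],-q[2]]); return q[:2]/q[2]
def shot(n,f):
    st=get_state(); im=snapshot(n); cv2.imwrite("pics/"+f+".png",im[:,:,::-1]); return im,cam(n,st)
E
python3 - <<'E'
from h import *
print(get_state())
for n in("scene","side","wrist"):
    c=calibration(n); print(n,{k:np.round(v,3).tolist() for k,v in c.items()})
    shot(n,n+"0")
a=[cv2.imread(f"pics/{n}0.png") for n in("scene","side")]
E
```

```text
pics
{'time': 0.0, 'joint_pos': array([-0.06287662,  0.38422131,  0.01636943,  1.3712249 , -0.00626815,
        1.38821088, -0.04652958]), 'qvel': array([ 0.00079753, -0.00085988,  0.0010133 , -0.00049533,  0.00061232,
       -0.00243831, -0.00181719]), 'joint_efforts': array([-4.50568632e-04, -6.27588844e+01,  8.43669288e-01, -3.71825659e+01,
        1.65239023e-02,  1.39937960e-02, -1.08329079e-04]), 'tool_pos': array([6.24462929e-01, 1.07352392e-05, 2.30257322e-01]), 'orientation': array([-2.22044542, -2.22049066,  0.00231053]), 'wrist_force': array([0.64054016, 0.25916967, 0.74355621]), 'ft_torque': array([-0.04663291, -0.01964972,  0.01861558]), 'grip_width': 0.08585449106132911}
scene {'mtx': [[513.485, 0.0, 331.294], [0.0, 513.485, 233.534], [0.0, 0.0, 1.0]], 'camera_from_world': [[-0.83, -0.558, -0.01, 0.556], [0.42, -0.635, 0.648, -0.269], [-0.368, 0.534, 0.761, -1.078], [0.0, 0.0, 0.0, 1.0]]}
side {'mtx': [[539.462, 0.0, 318.721], [0.0, 539.462, 228.278], [0.0, 0.0, 1.0]], 'camera_from_world': [[-0.872, 0.489, -0.006, 0.498], [-0.435, -0.769, 0.468, 0.284], [0.224, 0.411, 0.884, -1.681], [0.0, 0.0, 0.0, 1.0]]}
wrist {'mtx': [[425.538, 0.0, 321.782], [0.0, 425.538, 240.413], [0.0, 0.0, 1.0]], 'T_tool_cam': [[-0.0, 0.964, 0.267, 0.069], [1.0, 0.0, 0.001, -0.001], [0.0, 0.267, -0.964, -0.144], [0.0, 0.0, 0.0, 1.0]]}
```

View pics/scene0.png

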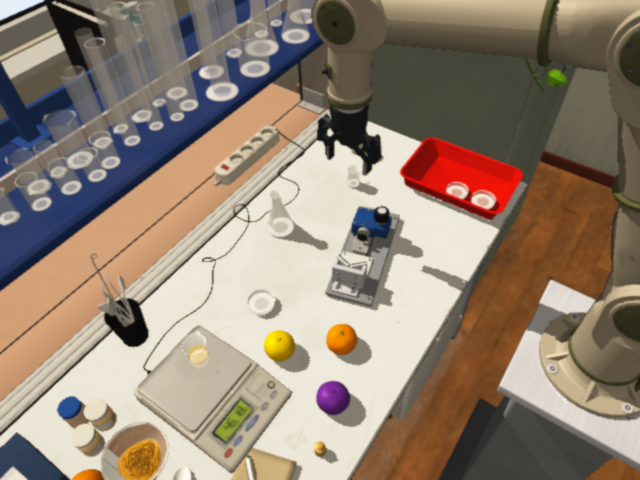

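View pics/side0.png

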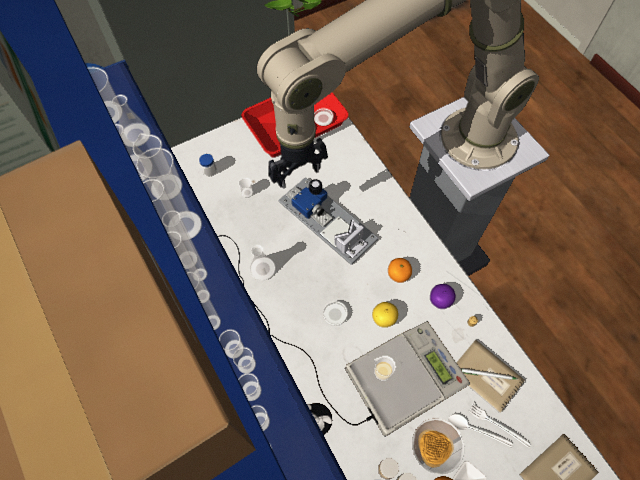

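```bash
python3 -c "
import workcell as w
print([n for n in dir(w) if n[0]!='_'], getattr(w,'tcp_to_grasp',None))"
```

```text
['MotionError', 'calibration', 'get_state', 'sign_off', 'snapshot', 'tcp_to_grasp'] 0.0187
```

Candidates in the scene view are the orange fruit (342,339), yellow (280,346), purple (333,397) and an orange thing cut off at (88,478). The one at (342,339) matches: it is orange, loose on the bench and beside the holder. In the side view it is at (400,270). I'll confirm it and the holder in one enlarged montage while measuring.

```bash
cat > m.py <<'E'
from h import *
I={n:cv2.imread(f"pics/{n}0.png") for n in("scene","side")}
C={n:cam(n) for n in I}
def blobs(im,lo,hi,mn=60):
    h=cv2.cvtColor(im,cv2.COLOR_BGR2HSV); m=cv2.inRange(h,np.array(lo),np.array(hi))
    m=cv2.morphologyEx(m,cv2.MORPH_CLOSE,np.ones((3,3)))
    n,l,s,c=cv2.connectedComponentsWithStats(m)
    return [(s[i].tolist(),c[i].round(1).tolist()) for i in range(1,n) if s[i][4]>mn]
if __name__=="__main__":
    for n in I:
        print(n,"orange",[b for b in blobs(I[n],(7,170,110),(17,255,255),200)])
        print(n,"blue",[b for b in blobs(I[n],(105,150,60),(120,255,255),200)])
    a=cv2.resize(I["scene"][190:370,300:420],None,fx=3.3,fy=3.3,interpolation=cv2.INTER_CUBIC)
    b=cv2.resize(I["side"][170:290,270:420],None,fx=2.6,fy=2.6,interpolation=cv2.INTER_CUBIC)
    o=np.zeros((600,800,3),np.uint8); o[:594,:396]=a[:594,:396]; o[:312,405:795]=b[:,:390]
    cv2.imwrite("pics/crop1.png",o)
E
python3 m.py
```

```text
scene orange [([386, 162, 230, 318, 21258], [513.9, 306.1]), ([327, 324, 30, 31, 568], [343.3, 340.5]), ([126, 448, 35, 29, 448], [143.0, 461.2]), ([586, 458, 54, 22, 714], [614.9, 471.7]), ([72, 470, 30, 10, 227], [88.2, 475.2])]
scene blue [([217, 28, 89, 90, 923], [266.7, 70.0]), ([24, 86, 48, 27, 453], [51.0, 100.3]), ([0, 94, 51, 81, 1304], [19.4, 134.1]), ([114, 117, 92, 59, 1225], [156.7, 145.4]), ([39, 174, 85, 71, 1852], [75.4, 207.2]), ([353, 209, 37, 25, 475], [367.9, 221.3]), ([0, 256, 33, 24, 227], [11.5, 267.1]), ([58, 397, 23, 21, 337], [69.0, 407.3])]
side orange [([389, 258, 23, 24, 417], [399.7, 269.6]), ([420, 431, 32, 34, 770], [435.2, 446.9])]
side blue [([0, 0, 320, 480, 23436], [148.7, 216.1]), ([174, 161, 39, 85, 557], [194.2, 209.8]), ([292, 188, 35, 30, 480], [306.4, 200.6]), ([311, 440, 32, 40, 582], [326.1, 464.7])]
```

View pics/crop1.png

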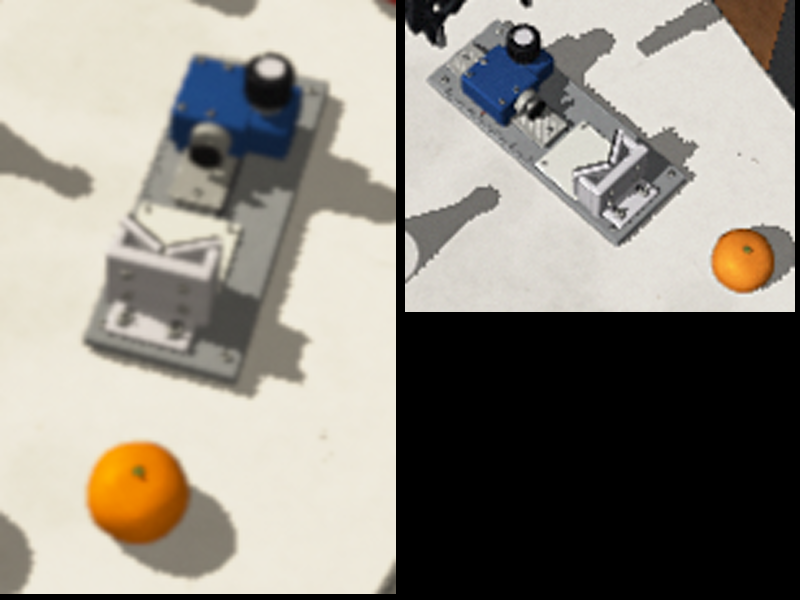

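The crop confirms it: an orange fruit, stalk up, upright. The knob top is at scene (382,211) / side (316,184). The plate corners are also readable. The vee jaw is at the +y end, near the fruit. Next I triangulate.

```bash
python3 - <<'E'
from m import *
def t2(n,a,b):
    x,e=tri(ray(C["scene"],*a),ray(C["side"],*b)); print(n,x.round(4),np.round(e,4)); return x
f={}
for n,r in(("scene",(310,370,305,375)),("side",(375,425,245,300))):
    sub=I[n][r[2]:r[3],r[0]:r[1]]; b=max(blobs(sub,(5,150,40),(22,255,255)),key=lambda q:q[0][4]); print(n,b)
    x,y,w,h,_=b[0]; f[n]=(r[0]+x+w/2-.5,r[2]+y+h/2-.5)
F=t2("fruit",f["scene"],f["side"])
k=t2("knob",(382.1,210.6),(315.8,183.8))
p=t2("jawfar",(326.7,293.9),(351.2,262.3)); q=t2("jawnear",(371.2,304.5),(379.6,237.7)); r=t2("carnear",(398.5,214.8),(305.8,177.7))
ydir=(q-r)[:2]; print(np.linalg.norm(p-q),np.linalg.norm(ydir)); ydir/=np.linalg.norm(ydir); xd=np.array([ydir[1],-ydir[0]])
print("ydir",ydir,np.degrees(np.arctan2(ydir[1],ydir[0])))
mid=(p+r)[:2]/2; org=mid-ydir*.010
print("origin",org,"seat",org+.065*ydir,"knob in stand", (k[:2]-org)@xd,(k[:2]-org)@ydir, "fruit",(F[:2]-org)@xd,(F[:2]-org)@ydir)
E
```

```text
scene ([17, 19, 30, 31, 731], [31.3, 34.0])
side ([13, 13, 24, 24, 456], [24.7, 24.6])
fruit [0.468  0.2609 0.0199] [0.0001 0.0001]
knob [ 0.5535 -0.0466  0.0949] [0.0007 0.0007]
jawfar [0.5657 0.1732 0.0026] [0.0005 0.0005]
jawnear [0.4613 0.1506 0.0157] [0.0013 0.0013]
carnear [ 0.5443 -0.1259  0.0134] [0.0007 0.0007]
0.10766863016331724 0.2886469133994847
ydir [-0.28750987  0.95777768] 106.70893387549089
origin [0.55787584 0.01410446] seat [0.5391877  0.07636001] knob in stand -0.021633183600020776 -0.056879263344922326 fruit -0.015103425924106533 0.2622229336614557
```

Call:
play_rows --pt "1 52 -31 4 0 0 -0.06" --pt "1 104 -62 8 0 0 -0.12" --pt "1 157 -94 12 0 0 -0.18" --pt "1 209 -125 16 0 0 -0.24" --pt "1 261 -156 20 0 0 -0.29"

```text
time: 0.78
tool_pos: [0.4676, 0.2624, 0.2111]
orientation: [1.875, 2.521, -0.0]
wrist_force: [0.9, 0.8, 0.7]
grip_width: 0.0857
```

Call:
play_rows --pt "1 0 0 0 0 0 0" --pt "1 0 0 0 0 0 0" --pt "1 0 0 0 0 0 0"

```text
time: 1.15
tool_pos: [0.47, 0.2594, 0.2112]
orientation: [1.881, 2.516, -0.001]
wrist_force: [0.1, -0.4, -0.1]
grip_width: 0.0856
```

```bash
python3 - <<'E'
from h import *
from m import blobs
im,c=shot("wrist","w1"); st=get_state(); print(st["tool_pos"],st["joint_pos"].round(2),st["wrist_force"])
print(R.from_rotvec(st["orientation"]).as_matrix().round(3).tolist())
b=max(blobs(im[:,:,::-1].copy(),(5,150,40),(22,255,255)),key=lambda q:q[0][4]);print(b)
x,y,w,h,_=b[0]; u,v=x+w/2-.5,y+h/2-.5
print("on z.027",onz(c,u,v,.027))
S=cam("scene"); print(tri(ray(c,u,v),ray(S,341.5,339)), tri(ray(c,u,v),ray(cam("side"),399.5,269.5)), tri(ray(c,u,v),ray(S,341.5,339),ray(cam("side"),399.5,269.5)))
E
```

```text
[0.46993016 0.25949921 0.21122982] [-0.4   0.21 -0.19  1.64  0.04  1.29 -0.31] [ 0.4635533   0.15940204 -0.44013971]
[[-0.283, 0.959, 0.0], [0.959, 0.283, -0.0], [-0.0, -0.0, -1.0]]
([286, 167, 77, 83, 4490], [325.7, 209.7])
on z.027 [0.46957477 0.26366939 0.027     ]
(array([0.4690766 , 0.26140561, 0.01944821]), [np.float64(0.0012710375600081653), np.float64(0.0012710375600081772)]) (array([0.46978949, 0.26296152, 0.02504516]), [np.float64(0.0003465384989628819), np.float64(0.00034653849896284253)]) (array([0.46871569, 0.26175737, 0.02109832]), [np.float64(0.0014555651530793155), np.float64(0.0011524354889368314), np.float64(0.0003792578334996278)])
```

View pics/w1.png

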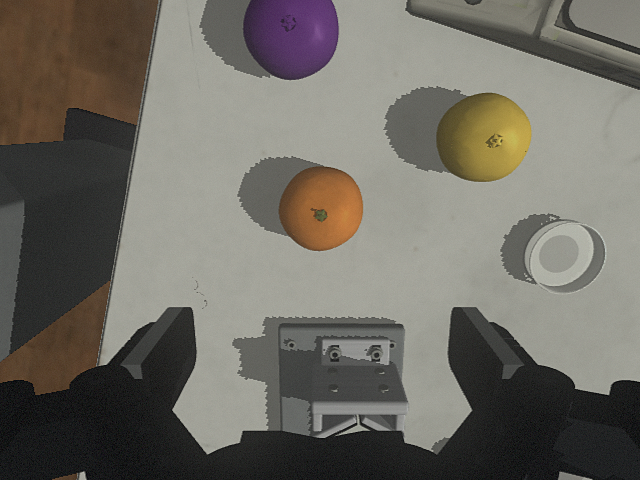

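The wrist view shows the tangerine at (321,208), upright with its stalk up. Yellow is at (484,137) and purple at (291,32), both clear of the fingers. The stand is parallel to the tool axes. Now I descend and grip.

Call:
play_rows --pt "1 3 -3 50 0 0 0" --pt "1 3 -3 100 0 0 0" --pt "1 3 -3 150 0 0 0" --pt "1 3 -3 185 0 0 0" --pt "1 3 -3 206 0 0 0"

```text
time: 1.82
tool_pos: [0.465, 0.2612, 0.0031]
orientation: [-1.88, -2.516, 0.004]
wrist_force: [-0.1, -0.0, 0.1]
grip_width: 0.0853
```

Call:
play_rows --pt "1 0 0 0 0 0 0" --pt "0.3 0 0 0 0 0 0" --pt "0.3 0 0 0 0 0 0" --pt "0.3 0 0 0 0 0 0" --pt "0.3 0 0 0 0 0 0" --force 20

```text
time: 2.45
tool_pos: [0.4663, 0.2632, 0.007]
orientation: [1.877, 2.518, 0.003]
wrist_force: [-1.1, -2.1, 7.4]
grip_width: 0.0631
```

Call:
play_rows --pt "0.3 0 0 0 0 0 0" --pt "0.3 0 0 0 0 0 0" --pt "0.3 0 0 0 0 0 0"

```text
time: 2.82
tool_pos: [0.4663, 0.2632, 0.007]
orientation: [1.877, 2.518, 0.003]
wrist_force: [-2.7, -1.6, 7.1]
grip_width: 0.063
```

Call:
play_rows --pt "0.3 0 0 -20 0 0 0" --pt "0.3 0 0 -60 0 0 0" --pt "0.3 0 0 -115 0 0 0" --pt "0.3 0 0 -170 0 0 0" --pt "0.3 -20 0 -215 0 0 0"

```text
time: 3.45
tool_pos: [0.4706, 0.2456, 0.2237]
orientation: [1.873, 2.522, 0.006]
wrist_force: [0.1, -0.3, -0.8]
grip_width: 0.0633
```

Call:
play_rows --pt "0.3 -40 2 -20 0 0 0" --pt "0.3 -95 5 -30 0 0 0" --pt "0.3 -150 8 -30 0 0 0" --pt "0.3 -205 11 -30 0 0 0" --pt "0.3 -260 14 -30 0 0 0"

```text
time: 4.08
tool_pos: [0.5592, -0.0029, 0.2514]
orientation: [1.876, 2.518, 0.002]
wrist_force: [0.2, 0.6, -1.0]
grip_width: 0.0632
```

Call:
play_rows --pt "0.3 -40 0 0 0 0 0" --pt "0.3 -75 0 0 0 0 0" --pt "0.3 -75 0 0 0 0 0" --pt "0.3 -75 0 0 0 0 0" --pt "0.3 -75 0 0 0 0 0"

```text
time: 4.7
tool_pos: [0.5802, -0.0714, 0.2506]
orientation: [-1.874, -2.521, -0.001]
wrist_force: [0.2, 0.1, -1.5]
grip_width: 0.0634
```

```bash
python3 - <<'E'
from h import *
im,c=shot("wrist","w2"); st=get_state(); print(st["tool_pos"],st["joint_pos"].round(2),st["wrist_force"],st["grip_width"],st["orientation"])
np.save("w2.npy",np.r_[st["tool_pos"],st["orientation"]])
for n,X in dict(seat=(.5392,.0764,.02),org=(.5579,.0141,.01),knob=(.5535,-.0466,.099)).items(): print(n,proj(c,X))
E
```

```text
[ 0.58015653 -0.07159838  0.25058525] [ 0.03  0.29  0.05  1.46 -0.01  1.4   0.37] [ 0.1652152   0.10736763 -1.05896273] 0.063014188225141 [-1.87429451e+00 -2.52118183e+00 -1.13015411e-03]
seat [326.96005481  12.29292873]
org [326.53276286  99.07314688]
knob [296.38719423 178.63733985]
```

View pics/w2.png

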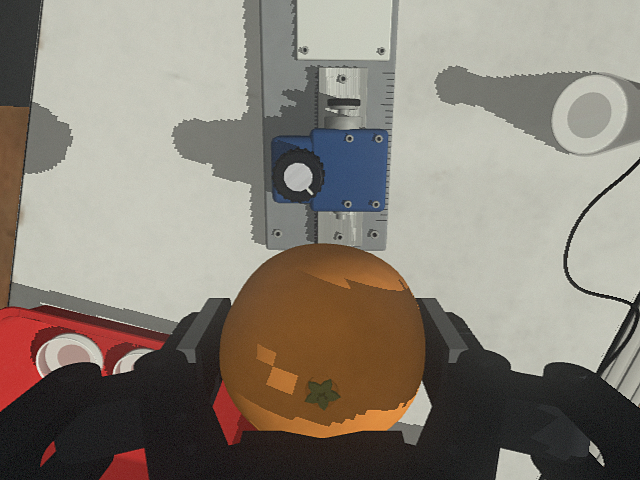

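The tangerine is held upright. The knob top is at (299,177), the guide-way bar at columns 318–368, the plate's carriage-end edge at row 249 between columns 266 and 386, and the seat plate's near edge at row 60. Next, the stand frame from these.

```bash
cat > stand.py <<'E'
from h import *
s=np.load("w2.npy"); c=cam("wrist",dict(tool_pos=s[:3],orientation=s[3:]))
if __name__=="__main__":
    for zp in(.008,.012,.016):
        a,b=onz(c,266,249,zp),onz(c,386,248.5,zp); l=onz(c,262.5,60,zp); r=onz(c,395.5,60,zp)
        print(zp,a[:2],b[:2],"w",np.linalg.norm(a-b),np.linalg.norm(l-r),"ang",np.degrees(np.arctan2(*(l-a)[[1,0]])),np.degrees(np.arctan2(*(r-b)[[1,0]])))
    for z in(.018,.02): 
        g1,g2=onz(c,343.5,62,z),onz(c,343,240,z); print("guide",z,g1[:2],g2[:2],np.degrees(np.arctan2(*(g1-g2)[[1,0]])))
        print("seat edge",onz(c,297,60,z)[:2],onz(c,390,60,z)[:2])
    k=onz(c,298.5,176.5,.099); print("knob",k)
    print(tri(ray(c,298.5,176.5),ray(cam("scene"),382.1,210.6),ray(cam("side"),315.8,183.8)))
E
python3 stand.py
```

```text
0.008 [ 0.54222095 -0.13165946] [ 0.65094064 -0.09847513] w 0.11367133162087971 0.11213475109157754 ang 105.74222551745784 106.26995872984878
0.012 [ 0.5423996  -0.13035765] [ 0.64999371 -0.09751688] w 0.11249448708679083 0.11097381484651202 ang 105.74222551745785 106.2699587298488
0.016 [ 0.54257825 -0.12905585] [ 0.64904678 -0.09655864] w 0.11131764255270195 0.10981287860144653 ang 105.74222551745784 106.26995872984877
guide 0.018 [0.56288354 0.0452049 ] [ 0.60813205 -0.09973687] 107.33753227405712
seat edge [0.52585119 0.03566636] [0.59899923 0.05765711]
guide 0.02 [0.56286543 0.04493323] [ 0.60787349 -0.09923832] 107.33753227405714
seat edge [0.52602988 0.03544537] [0.5987892  0.05731926]
knob [ 0.55450046 -0.0449551   0.099     ]
(array([ 0.55381876, -0.04584527,  0.09562075]), [np.float64(0.0007631176573180482), np.float64(0.001136400458327468), np.float64(0.000428819896899966)])
```

Call:
play_rows --pt "0.3 48 6 0 0 0 0" --pt "0.3 96 12 0 0 0 0" --pt "0.3 144 17 0 0 0 0" --pt "0.3 144 17 60 0 0 0" --pt "0.3 144 17 110 0 0 0"

```text
time: 5.38
tool_pos: [0.5548, 0.0717, 0.1392]
orientation: [1.872, 2.522, 0.002]
wrist_force: [0.7, -0.3, -1.3]
grip_width: 0.0636
```

Call:
play_rows --pt "0.3 0 0 30 0 0 0" --pt "0.3 0 0 50 0 0 0" --pt "0.3 0 0 70 0 0 0" --pt "0.3 0 0 70 0 0 0" --pt "0.3 0 0 70 0 0 0"

```text
time: 6.0
tool_pos: [0.5557, 0.0703, 0.0713]
orientation: [1.876, 2.519, 0.002]
wrist_force: [0.4, -0.4, -0.6]
grip_width: 0.0633
```

Call:
play_rows --pt "0.3 0 0 15 0 0 0" --pt "0.3 0 0 30 0 0 0" --pt "0.3 0 0 38 0 0 0" --pt "0.3 0 0 40 0 0 0" --pt "0.3 0 0 40 0 0 0"

```text
time: 6.62
tool_pos: [0.5553, 0.0697, 0.0302]
orientation: [-1.877, -2.519, 0.0]
wrist_force: [-0.3, -0.3, -0.6]
grip_width: 0.0629
```

```bash
python3 - <<'E'
from h import *
a,_=shot("scene","s2"); b,_=shot("side","d2"); st=get_state(); print(st["tool_pos"],st["wrist_force"].round(2))
a=cv2.resize(a[190:320,310:430],None,fx=3.3,fy=3.3,interpolation=cv2.INTER_CUBIC); b=cv2.resize(b[165:275,270:400],None,fx=3,fy=3,interpolation=cv2.INTER_CUBIC)
o=np.zeros((430,796,3),np.uint8); o[:a.shape[0],:a.shape[1]]=a; o[:b.shape[0],400:400+b.shape[1]]=b
cv2.imwrite("pics/c2.png",o[:,:,::-1])
E
```

```text
[0.5556548  0.0697937  0.03070411] [ 0.04  0.04 -0.93]
```

View pics/c2.png

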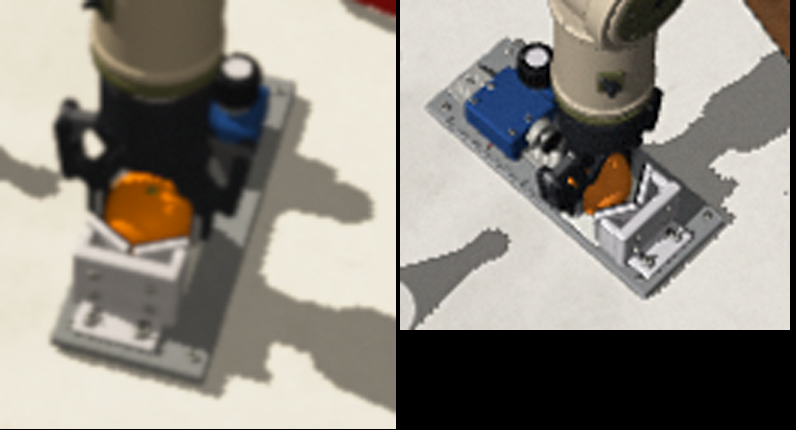

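The fruit is in front of the vee, between the jaws and clear of the pad. The force still reads about its weight, so it isn't quite down. I lower it a few mm.

Call:
play_rows --pt "0.3 0 0 1 0 0 0" --pt "0.3 0 0 2 0 0 0" --pt "0.3 0 0 2 0 0 0" --pt "0.3 0 0 2 0 0 0"

```text
time: 7.22
tool_pos: [0.5553, 0.0698, 0.0283]
orientation: [-1.877, -2.519, -0.0]
wrist_force: [0.3, -0.5, -0.6]
grip_width: 0.0637
```

Call:
play_rows --pt "0.3 0 0 1 0 0 0" --pt "0.3 0 0 2 0 0 0" --pt "0.3 0 0 2 0 0 0" --pt "0.3 0 0 2 0 0 0"

```text
time: 7.72
tool_pos: [0.5554, 0.0697, 0.027]
orientation: [1.877, 2.519, 0.0]
wrist_force: [-3.3, -0.4, 6.7]
grip_width: 0.0631
```

Call:
play_rows --pt "0.3 0 0 -1 0 0 0" --pt "0.3 0 0 -1 0 0 0" --pt "1 0 0 -1 0 0 0" --pt "1 0 0 -1 0 0 0" --pt "1 0 0 -1 0 0 0"

```text
time: 8.35
tool_pos: [0.5553, 0.0698, 0.0273]
orientation: [-1.877, -2.519, -0.0]
wrist_force: [-0.5, -0.6, 0.4]
grip_width: 0.0855
```

Call:
play_rows --pt "1 0 0 0 0 0 0" --pt "1 0 0 0 0 0 0" --pt "1 0 0 -15 0 0 0" --pt "1 0 0 -40 0 0 0" --pt "1 0 0 -80 0 0 0"

```text
time: 8.98
tool_pos: [0.5545, 0.0697, 0.1081]
orientation: [-1.876, -2.518, 0.002]
wrist_force: [-0.4, -0.8, -0.2]
grip_width: 0.0856
```

Call:
play_rows --pt "1 0 0 -50 0 0 0" --pt "1 -40 -5 -95 0 0 0" --pt "1 -95 -15 -100 0 0 0" --pt "1 -144 -30 -100 0 0 0" --pt "1 -144 -30 -100 0 0 0"

```text
time: 9.6
tool_pos: [0.5672, -0.0831, 0.2087]
orientation: [1.887, 2.509, -0.002]
wrist_force: [-0.0, 1.6, 0.4]
grip_width: 0.0855
```

```bash
python3 - <<'E'
from h import *
im,c=shot("wrist","w3"); st=get_state(); print(st["tool_pos"],st["joint_pos"].round(2),st["wrist_force"].round(2))
s=np.r_[st["tool_pos"],st["orientation"]];np.save("w3.npy",s)
for X in((.5557,.0713,.046),(.5526,.0818,.02),(.5545,-.045,.099)): print(proj(c,X))
E
```

```text
[ 0.56748776 -0.07954872  0.20843025] [ 0.04  0.28  0.05  1.56 -0.01  1.3   0.38] [-0.63  0.89 -0.21]
[372.69099982 -12.17568764]
[368.77612932 -18.61173257]
[320.46873348 172.34230708]
```

View pics/w3.png

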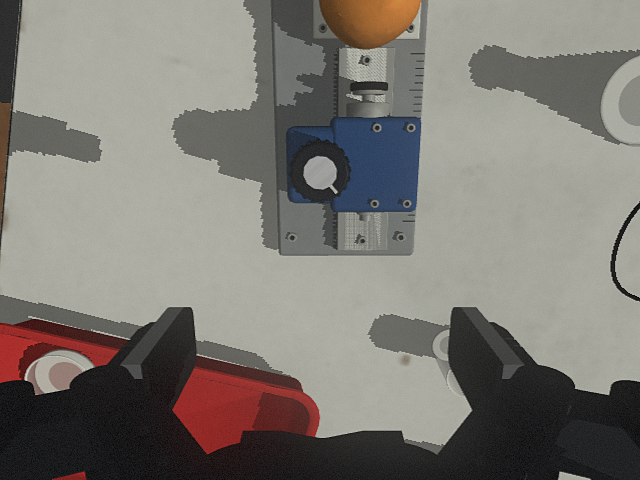

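The fruit stands released, in line with the pad (column about 370). The knob top is at (320.5,173), within 1 px of prediction. I move over the knob with the wrist wound back.

Call:
play_rows --pt "1 12 -1 0 0 0 -0.18" --pt "1 25 -2 0 0 0 -0.36" --pt "1 37 -2 0 0 0 -0.54" --pt "1 37 -2 0 0 0 -0.72" --pt "1 37 -2 0 0 0 -0.9"

```text
time: 10.28
tool_pos: [0.5552, -0.0398, 0.208]
orientation: [0.581, 3.087, 0.001]
wrist_force: [-1.1, 0.5, -0.3]
grip_width: 0.0852
```

Call:
play_rows --pt "1 0 0 0 0 0 -0.18" --pt "1 0 0 0 0 0 -0.36" --pt "1 0 0 0 0 0 -0.54" --pt "1 0 0 0 0 0 -0.72" --pt "1 0 0 0 0 0 -0.9"

```text
time: 10.9
tool_pos: [0.5552, -0.0401, 0.208]
orientation: [-0.819, 3.032, 0.001]
wrist_force: [0.5, 0.6, -0.1]
grip_width: 0.0849
```

Call:
play_rows --pt "1 0 0 20 0 0 0" --pt "1 0 0 40 0 0 0" --pt "1 0 0 60 0 0 0" --pt "1 0 0 60 0 0 0"

```text
time: 11.4
tool_pos: [0.5542, -0.0404, 0.1464]
orientation: [0.809, -3.033, -0.002]
wrist_force: [0.5, 0.5, 0.1]
grip_width: 0.0859
```

```bash
python3 - <<'E'
from h import *
st=get_state(); print(st["tool_pos"],st["joint_pos"].round(2),st["wrist_force"].round(2))
Rm=R.from_rotvec(st["orientation"]).as_matrix(); print(Rm.round(3).tolist())
print("shift to knob in tool mm",(Rm.T@(np.array([.5545,-.045,.069])-st["tool_pos"])*1000).round(1))
im,c=shot("wrist","w4"); print(proj(c,(.5545,-.045,.099)))
E
```

```text
[ 0.55419723 -0.0403972   0.14642569] [ 0.17  0.3  -0.19  1.68  0.06  1.17  2.06] [0.55 0.5  0.08]
[[-0.867, -0.498, -0.003], [-0.498, 0.867, 0.001], [0.002, 0.002, -1.0]]
shift to knob in tool mm [ 1.9 -4.3 77.4]
[310.06508858 267.42369804]
```

View pics/w4.png

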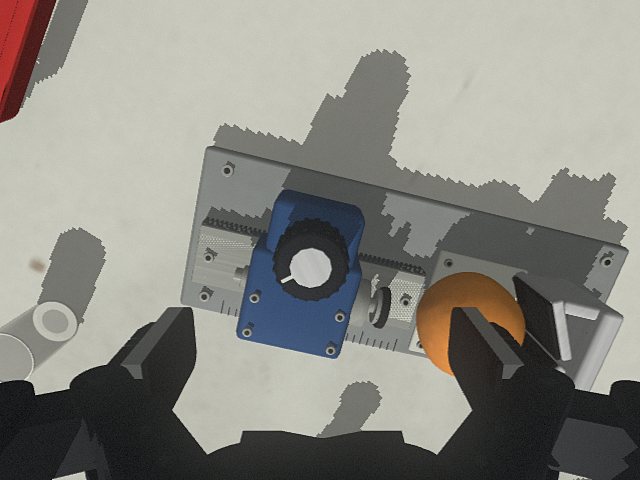

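The knob top is at (311,267), matching prediction within 1 px. The open fingers clear the fruit. Joint 7 is at 2.06 and falls as the knob turns clockwise, which leaves plenty of range. I descend and grip the knob.

Call:
play_rows --pt "1 2 -4 25 0 0 0" --pt "1 2 -4 50 0 0 0" --pt "1 2 -4 68 0 0 0" --pt "1 2 -4 77 0 0 0" --pt "1 2 -4 77 0 0 0"

```text
time: 12.08
tool_pos: [0.5555, -0.0462, 0.0703]
orientation: [0.807, -3.036, -0.0]
wrist_force: [0.2, -0.5, 0.7]
grip_width: 0.0855
```

Call:
play_rows --pt "1 0 0 0 0 0 0" --pt "0 0 0 0 0 0 0" --pt "0 0 0 0 0 0 0" --pt "0 0 0 0 0 0 0" --pt "0 0 0 0 0 0 0" --force 25

```text
time: 12.7
tool_pos: [0.5553, -0.0459, 0.0707]
orientation: [0.807, -3.036, -0.001]
wrist_force: [-2.8, 1.5, 6.0]
grip_width: 0.0353
```

Call:
play_rows --pt "0 0 0 0 0 0 0" --pt "0 0 0 0 0 0 0"

```text
time: 12.95
tool_pos: [0.5553, -0.0459, 0.0707]
orientation: [0.807, -3.036, -0.001]
wrist_force: [-2.9, 1.8, 5.5]
grip_width: 0.0353
```

Call:
play_rows --pt "0 -0.5 2.1 0 0 0 0.18" --pt "0 -1 4.2 0 0 0 0.36" --pt "0 -1.5 6.3 0 0 0 0.54" --pt "0 -2 8.4 0 0 0 0.72" --pt "0 -2 8.4 0 0 0 0.72"

```text
time: 13.58
tool_pos: [0.5529, -0.0376, 0.0708]
orientation: [-0.318, -3.125, -0.0]
wrist_force: [-3.3, 1.2, 5.8]
grip_width: 0.0352
```

```bash
cat > q.py <<'E'
from h import *
import sys
st=get_state(); print(st["time"],st["tool_pos"].round(4),"j7",st["joint_pos"][6].round(3),st["wrist_force"].round(2),st["ft_torque"].round(2),st["grip_width"].round(4))
Rm=R.from_rotvec(st["orientation"]).as_matrix(); y=np.array([-.284,.959,0]); print("ydir in tool",(Rm.T@y).round(3),"yaw",np.arctan2(Rm[1,0],Rm[0,0]).round(3),"along",(st["tool_pos"]@y).round(4),"across",(st["tool_pos"]@np.array([.959,.284,0])).round(4))
if len(sys.argv)>1:
    im,c=shot("side",sys.argv[1]); cv2.imwrite("pics/"+sys.argv[1]+"c.png",cv2.resize(im[150:290,260:420,::-1],None,fx=4,fy=4,interpolation=cv2.INTER_CUBIC))
E
python3 q.py d3
```

```text
Traceback (most recent call last):
  File "q.py", line 3, in <module>
    st=get_state(); print(st["time"],st["tool_pos"].round(4),"j7",st["joint_pos"][6].round(3),st["wrist_force"].round(2),st["ft_torque"].round(2),st["grip_width"].round(4))
                                                                                                                                                  ^^^^^^^^^^^^^^^^^^^^^^
AttributeError: 'float' object has no attribute 'round'
```

```bash
sed -i 's/,st\["grip_width"\].round(4)/,round(st["grip_width"],4)/' q.py; python3 q.py
```

```text
13.575 [ 0.5529 -0.0376  0.0708] j7 1.358 [-3.32  1.24  5.76] [ 0.36  0.69 -0.36] 0.0352
ydir in tool [0.471 0.882 0.   ] yaw 2.939 along -0.1931 across 0.5196
```

Call:
play_rows --pt "0 1 1.9 0 0 0 0.18" --pt "0 2 3.8 0 0 0 0.36" --pt "0 3.1 5.7 0 0 0 0.54" --pt "0 4.1 7.6 0 0 0 0.72" --pt "0 4.1 7.6 0 0 0 0.72"

```text
time: 14.2
tool_pos: [0.5505, -0.0293, 0.0707]
orientation: [-1.398, -2.813, -0.0]
wrist_force: [-2.2, 0.9, 5.7]
grip_width: 0.0355
```

```bash
python3 q.py d4
```

```text
14.2 [ 0.5505 -0.0293  0.0707] j7 0.666 [-2.2   0.91  5.72] [ 0.24  0.65 -0.34] 0.0355
ydir in tool [0.936 0.353 0.   ] yaw 2.219 along -0.1845 across 0.5196
```

View pics/d4c.png

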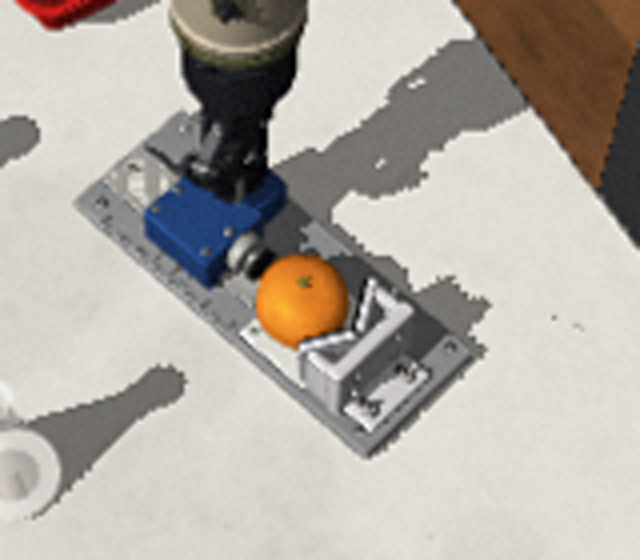

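The carriage follows at 17.2 mm over 1.44 rad, and the torque of -0.34 Nm matches the 30 N drag. The pad at crop (262,262) is a few mm short of the fruit. From here I go in small steps, tracking fruit motion and torque.

```bash
cat >> q.py <<'E'
from m import blobs
out=[]
for n,(x0,x1,y0,y1) in(("side",(300,370,200,260)),("scene",(320,400,225,300))):
    im=snapshot(n); sub=im[y0:y1,x0:x1,::-1].copy(); h=cv2.cvtColor(sub,cv2.COLOR_BGR2HSV); m=cv2.inRange(h,np.array((5,140,50)),np.array((24,255,255)))
    mm=cv2.moments(m,True); out+=[mm["m00"],round(x0+mm["m10"]/mm["m00"],2),round(y0+mm["m01"]/mm["m00"],2)]
T=[get_state()["ft_torque"][2]]
print("fruit px",out,"along(side ray z.046)",round(float(onz(cam("side"),out[1],out[2],.046)@y),4),"tz",T)
E
python3 q.py
```

```text
14.25 [ 0.5505 -0.0293  0.0707] j7 0.667 [-3.49  2.08  5.91] [ 0.31  0.67 -0.3 ] 0.0353
ydir in tool [0.935 0.354 0.   ] yaw 2.221 along -0.1845 across 0.5196
fruit px [415.0, 334.82, 224.38, 498.0, 355.59, 252.48] along(side ray z.046) -0.0932 tz [np.float64(-0.3628370166270874)]
```

Call:
play_rows --pt "0 1 0.4 0 0 0 0.09" --pt "0 2 0.75 0 0 0 0.18" --pt "0 3 1.1 0 0 0 0.27" --pt "0 4 1.5 0 0 0 0.36" --pt "0 4 1.5 0 0 0 0.36"

```text
time: 14.98
tool_pos: [0.5493, -0.0253, 0.0707]
orientation: [-1.877, -2.519, -0.0]
wrist_force: [-3.2, 1.4, 5.3]
grip_width: 0.0351
```

```bash
python3 q.py
```

```text
14.975 [ 0.5493 -0.0253  0.0707] j7 0.321 [-3.2   1.39  5.29] [0.27 0.64 0.01] 0.0351
ydir in tool [1.    0.002 0.   ] yaw 1.861 along -0.1802 across 0.5196
fruit px [414.0, 334.84, 224.4, 499.0, 355.59, 252.45] along(side ray z.046) -0.0931 tz [np.float64(0.03572020308994106)]
```

Call:
play_rows --pt "0 1.1 0 0 0 0 0.09" --pt "0 2.2 0 0 0 0 0.18" --pt "0 3.2 0 0 0 0 0.27" --pt "0 3.2 0 0 0 0 0.27" --pt "0 3.2 0 0 0 0 0.27"

```text
time: 15.7
tool_pos: [0.5483, -0.0222, 0.0707]
orientation: [-2.197, -2.245, -0.0]
wrist_force: [-2.3, 1.5, 5.8]
grip_width: 0.0356
```

```bash
python3 q.py
```

```text
15.7 [ 0.5483 -0.0222  0.0707] j7 0.062 [-2.29  1.46  5.78] [ 0.31  0.66 -0.02] 0.0356
ydir in tool [ 0.965 -0.264  0.001] yaw 1.592 along -0.177 across 0.5195
fruit px [408.0, 335.61, 224.64, 481.0, 355.42, 252.92] along(side ray z.046) -0.091 tz [np.float64(-0.02226347373711)]
```

The fruit has started to move with the pad. I continue in steps of about 2 mm.

Call:
play_rows --pt "0 1.05 -0.3 0 0 0 0.09" --pt "0 2.1 -0.6 0 0 0 0.18" --pt "0 2.1 -0.6 0 0 0 0.18" --pt "0 2.1 -0.6 0 0 0 0.18"

```text
time: 16.3
tool_pos: [0.5477, -0.0201, 0.0707]
orientation: [-2.39, -2.038, -0.001]
wrist_force: [-3.2, 2.2, 5.3]
grip_width: 0.0354
```

```bash
python3 q.py
```

```text
16.3 [ 0.5477 -0.0201  0.0707] j7 -0.112 [-3.21  2.24  5.34] [ 0.29  0.64 -0.02] 0.0354
ydir in tool [ 0.902 -0.432  0.001] yaw 1.412 along -0.1749 across 0.5195
fruit px [394.0, 336.08, 224.95, 459.0, 355.23, 253.3] along(side ray z.046) -0.0895 tz [np.float64(-0.024700680256096362)]
```

Call:
play_rows --pt "0 1 -0.5 0 0 0 0.09" --pt "0 1 -0.5 0 0 0 0.09" --pt "0 1 -0.5 0 0 0 0.09"

```text
time: 16.77
tool_pos: [0.5474, -0.0191, 0.0707]
orientation: [-2.48, -1.928, -0.001]
wrist_force: [-3.0, 0.7, 5.6]
grip_width: 0.0352
```

```bash
python3 q.py
```

```text
16.775 [ 0.5474 -0.0191  0.0707] j7 -0.198 [-3.01  0.74  5.61] [0.29 0.6  0.  ] 0.0352
ydir in tool [ 0.86  -0.511  0.   ] yaw 1.322 along -0.1738 across 0.5196
fruit px [392.0, 336.28, 224.99, 449.0, 355.13, 253.44] along(side ray z.046) -0.089 tz [np.float64(0.011153177437665796)]
```

Call:
play_rows --pt "0 0.9 -0.5 0 0 0 0.09" --pt "0 0.9 -0.5 0 0 0 0.09" --pt "0 0.9 -0.5 0 0 0 0.09"

```text
time: 17.25
tool_pos: [0.5471, -0.0181, 0.0707]
orientation: [-2.564, -1.815, -0.001]
wrist_force: [-3.8, 1.2, 5.7]
grip_width: 0.035
```

```bash
python3 q.py d5
```

```text
17.25 [ 0.5471 -0.0181  0.0707] j7 -0.285 [-3.81  1.19  5.66] [0.27 0.65 0.  ] 0.035
ydir in tool [ 0.81  -0.587  0.001] yaw 1.232 along -0.1727 across 0.5195
fruit px [386.0, 336.54, 225.17, 435.0, 355.02, 253.64] along(side ray z.046) -0.0881 tz [np.float64(0.008914592795884645)]
```

Still moving, at 0.25 px per mm. I'll carry on and compare each step.

Call:
play_rows --pt "0 0.9 -0.6 0 0 0 0.09" --pt "0 0.9 -0.6 0 0 0 0.09" --pt "0 0.9 -0.6 0 0 0 0.09"

```text
time: 17.77
tool_pos: [0.5468, -0.017, 0.0707]
orientation: [-2.643, -1.698, -0.0]
wrist_force: [-3.7, 1.0, 6.3]
grip_width: 0.0352
```

```bash
python3 q.py
```

```text
17.775 [ 0.5468 -0.017   0.0707] j7 -0.371 [-3.67  0.98  6.25] [0.28 0.66 0.07] 0.0352
ydir in tool [ 0.754 -0.657  0.001] yaw 1.142 along -0.1716 across 0.5195
fruit px [385.0, 336.64, 225.17, 431.0, 354.97, 253.69] along(side ray z.046) -0.0879 tz [np.float64(0.004416837589509212)]
```

Call:
play_rows --pt "0 0.8 -0.7 0 0 0 0.09" --pt "0 0.8 -0.7 0 0 0 0.09" --pt "0 0.8 -0.7 0 0 0 0.09"

```text
time: 18.25
tool_pos: [0.5465, -0.016, 0.0708]
orientation: [-2.716, -1.577, -0.0]
wrist_force: [-3.8, 1.3, 5.8]
grip_width: 0.0351
```

```bash
python3 q.py
```

```text
18.25 [ 0.5465 -0.016   0.0708] j7 -0.458 [-3.78  1.29  5.83] [0.29 0.64 0.04] 0.0351
ydir in tool [ 0.692 -0.722  0.001] yaw 1.052 along -0.1705 across 0.5196
fruit px [383.0, 336.77, 225.22, 430.0, 355.0, 253.73] along(side ray z.046) -0.0875 tz [np.float64(0.07548821740709309)]
```

Fruit motion fell to about a third at -0.172, so it is seating in the vee and the spring is taking up. I let go of the knob and look at the tail pin's band.

Call:
play_rows --pt "1 0 0 0 0 0 0" --pt "1 0 0 0 0 0 0" --pt "1 0 0 0 0 0 0" --pt "1 0 0 -20 0 0 0" --pt "1 0 0 -50 0 0 0"

```text
time: 18.98
tool_pos: [0.5457, -0.0166, 0.1198]
orientation: [-2.717, -1.575, 0.004]
wrist_force: [0.2, 0.1, 0.7]
grip_width: 0.0857
```

```bash
python3 q.py; python3 - <<'E'
from h import *
Rm=R.from_rotvec(get_state()["orientation"]).as_matrix()
y=np.array([-.284,.959,0]);x=np.array([.959,.284,0])
# desired: camera above tail pin (carriage tail ~45 mm behind knob axis), TCP yaw as now rotated so tool x = +y
P=.553*x+(-.1705-.045)*y; print("tail",P)
for yaw in(1.86,):
    print("turn about tool z", np.arctan2(Rm[1,0],Rm[0,0])-yaw)
t=P-(.069-.277*.17)*y; t[2]=.11; print("TCP target",t,"shift now",(Rm.T@(t-get_state()["tool_pos"])*1000).round())
E
```

```text
18.975 [ 0.5457 -0.0166  0.1198] j7 -0.474 [0.22 0.05 0.74] [ 0.02 -0.06 -0.03] 0.0857
ydir in tool [ 0.691 -0.723  0.   ] yaw 1.051 along -0.1709 across 0.5187
fruit px [382.0, 336.77, 225.23, 429.0, 354.97, 253.74] along(side ray z.046) -0.0875 tz [np.float64(-0.029980358399533415)]
tail [ 0.591529  -0.0496125  0.       ]
turn about tool z -0.8093461258185337
TCP target [ 0.59775144 -0.07062419  0.11      ] shift now [-22.  69.  14.]
```

Call:
play_rows --pt "1 0 5 -10 0 0 -0.16" --pt "1 -8 25 -10 0 0 -0.32" --pt "1 -15 50 -10 0 0 -0.48" --pt "1 -22 69 -10 0 0 -0.64" --pt "1 -22 69 -10 0 0 -0.8"

```text
time: 19.7
tool_pos: [0.5958, -0.0719, 0.1293]
orientation: [-1.886, -2.512, 0.002]
wrist_force: [0.4, -0.1, 0.3]
grip_width: 0.0853
```

Call:
play_rows --pt "1 0 0 0 0 0 0" --pt "1 0 0 0 0 0 0" --pt "1 0 0 0 0 0 0"

```text
time: 20.08
tool_pos: [0.5954, -0.0695, 0.1302]
orientation: [-1.891, -2.508, -0.0]
wrist_force: [0.6, 0.7, -1.1]
grip_width: 0.0856
```

```bash
python3 - <<'E'
from h import *
im,c=shot("wrist","w5"); st=get_state(); print(st["tool_pos"])
b=im[:,:,::-1].copy(); h=cv2.cvtColor(b,cv2.COLOR_BGR2HSV)
for n,lo,hi in(("green",(45,90,50),(85,255,255)),("red",(0,150,80),(5,255,255)),("red2",(172,150,80),(180,255,255))):
    m=cv2.inRange(h,np.array(lo),np.array(hi)); k,l,s,cc=cv2.connectedComponentsWithStats(m); print(n,[s[i].tolist() for i in range(1,k) if s[i][4]>5])
u,v=proj(c,(.5915,-.0496,.046)).astype(int); print(u,v)
p=cv2.resize(b[max(v-130,0):v+130,max(u-170,0):u+170],None,fx=2.3,fy=2.3,interpolation=cv2.INTER_CUBIC); cv2.imwrite("pics/w5c.png",p)
E
```

```text
[ 0.59547091 -0.06950034  0.13028911]
green []
red []
red2 []
326 214
```

View pics/w5c.png

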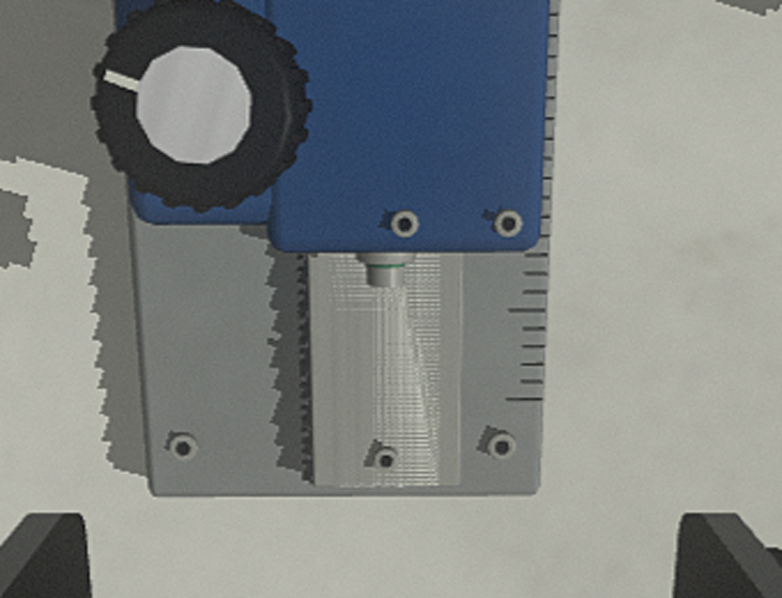

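The tail pin shows a thin green line at crop (385,266), so the spring has only just started to give. I measure its thickness.

```bash
cat > pin.py <<'E'
from h import *
import sys
b=cv2.imread(f"pics/{sys.argv[1]}.png").astype(int); r0,r1,c0,c1=map(int,sys.argv[2:])
g=b[r0:r1,c0:c1]; p=g.mean(1)
for i,q in enumerate(p): print(r0+i,q.round(0)[::-1],"g-ex",round(q[1]-(q[0]+q[2])/2,1))
E
python3 pin.py w5 190 212 319 328
python3 -c "
from h import *
s=dict(tool_pos=[.59547,-.0695,.1303],orientation=[-1.891,-2.508,0]);c=cam('wrist',s)
y=np.array([-.284,.959,0]);P=np.array([.5915,-.0496,.046]);print(proj(c,P),proj(c,P-y*.01))"
```

```text
190 [47. 66. 93.] g-ex -3.9
191 [46. 63. 90.] g-ex -4.9
192 [42. 58. 84.] g-ex -4.8
193 [62. 69. 77.] g-ex -0.1
194 [140. 140. 130.] g-ex 4.9
195 [131. 132. 125.] g-ex 4.6
196 [128. 130. 123.] g-ex 4.4
197 [130. 131. 124.] g-ex 3.3
198 [131. 130. 124.] g-ex 2.4
199 [57. 89. 71.] g-ex 25.2
200 [ 88. 113.  97.] g-ex 20.9
201 [136. 134. 129.] g-ex 1.8
202 [130. 132. 125.] g-ex 4.1
203 [131. 132. 125.] g-ex 4.2
204 [130. 132. 124.] g-ex 4.6
205 [128. 131. 124.] g-ex 4.8
206 [130. 131. 124.] g-ex 4.1
207 [129. 130. 123.] g-ex 3.8
208 [130. 132. 124.] g-ex 4.6
209 [150. 151. 143.] g-ex 5.1
210 [153. 154. 145.] g-ex 5.3
211 [147. 149. 140.] g-ex 5.5
[326.47928892 214.76912226] [326.59705944 232.48002245]
```

Scale here is 1.77 px/mm, so the green is about 1.6 px, or 0.9 mm. That puts the pad at roughly 5.7 N, and it needs about 1.1 mm more. I'll regrip at exactly the release yaw and turn about 0.1 rad further.

Call:
play_rows --pt "1 16 -8 0 0 0 0.16" --pt "1 32 -16 0 0 0 0.32" --pt "1 48 -24 0 0 0 0.48" --pt "1 65 -32 0 0 0 0.64" --pt "1 65 -32 0 0 0 0.8"

```text
time: 20.75
tool_pos: [0.5461, -0.0144, 0.1304]
orientation: [-2.72, -1.57, -0.001]
wrist_force: [0.4, 0.1, -0.2]
grip_width: 0.0855
```

Call:
play_rows --pt "1 0 0 0 0 0 0" --pt "1 0 0 25 0 0 0" --pt "1 0 0 50 0 0 0" --pt "1 0 0 59 0 0 0" --pt "1 0 0 59 0 0 0"

```text
time: 21.38
tool_pos: [0.5467, -0.0164, 0.0711]
orientation: [-2.717, -1.577, 0.001]
wrist_force: [0.2, 0.2, -0.7]
grip_width: 0.0854
```

```bash
python3 q.py
```

```text
21.375 [ 0.5467 -0.0164  0.0711] j7 -0.457 [ 0.24  0.22 -0.72] [ 0.    0.   -0.01] 0.0854
ydir in tool [ 0.692 -0.722  0.   ] yaw 1.052 along -0.171 across 0.5196
fruit px [382.0, 336.77, 225.23, 430.0, 355.0, 253.73] along(side ray z.046) -0.0875 tz [np.float64(-0.07356820799102866)]
```

Call:
play_rows --pt "0 0 0 0 0 0 0" --pt "0 0 0 0 0 0 0" --pt "0 0 0 0 0 0 0" --pt "0 0 0 0 0 0 0" --pt "0 0 0 0 0 0 0"

```text
time: 22.1
tool_pos: [0.5465, -0.0159, 0.0718]
orientation: [-2.717, -1.576, 0.0]
wrist_force: [-3.2, 1.3, 5.5]
grip_width: 0.0348
```

Call:
play_rows --pt "0 0.4 -0.4 0 0 0 0.05" --pt "0 0.8 -0.9 0 0 0 0.1" --pt "0 0.8 -0.9 0 0 0 0.1" --pt "0 0.8 -0.9 0 0 0 0.1"

```text
time: 22.6
tool_pos: [0.5462, -0.0148, 0.0718]
orientation: [-2.792, -1.439, 0.0]
wrist_force: [-3.7, 0.2, 5.5]
grip_width: 0.0355
```

```bash
python3 q.py
```

```text
22.6 [ 0.5462 -0.0148  0.0718] j7 -0.554 [-3.65  0.22  5.48] [0.05 0.75 0.23] 0.0355
ydir in tool [ 0.616 -0.788  0.   ] yaw 0.952 along -0.1693 across 0.5196
fruit px [382.0, 336.77, 225.25, 427.0, 354.93, 253.77] along(side ray z.046) -0.0874 tz [np.float64(0.3029004152075062)]
```

Call:
play_rows --pt "1 0 0 0 0 0 0" --pt "1 0 0 0 0 0 0" --pt "1 0 0 0 0 0 0" --pt "1 0 0 -20 0 0 0" --pt "1 0 0 -60 0 0 0"

```text
time: 23.32
tool_pos: [0.5451, -0.0151, 0.1303]
orientation: [-2.792, -1.437, 0.006]
wrist_force: [0.7, 0.9, -0.1]
grip_width: 0.0854
```

Call:
play_rows --pt "1 0 5 0 0 0 -0.17" --pt "1 -8 25 0 0 0 -0.34" --pt "1 -15 50 0 0 0 -0.51" --pt "1 -22 69 0 0 0 -0.68" --pt "1 -22 69 0 0 0 -0.85"

```text
time: 23.95
tool_pos: [0.5902, -0.0753, 0.131]
orientation: [1.948, 2.464, -0.001]
wrist_force: [-0.3, -0.5, 0.1]
grip_width: 0.0856
```

Call:
play_rows --pt "1 0 0 20 0 0 -0.05" --pt "1 0 0 20 0 0 -0.05" --pt "1 0 0 20 0 0 -0.05" --pt "1 0 0 20 0 0 -0.05"

```text
time: 24.45
tool_pos: [0.5903, -0.0731, 0.1121]
orientation: [1.89, 2.508, 0.001]
wrist_force: [0.3, 0.1, 0.4]
grip_width: 0.0857
```

```bash
python3 - <<'E'
from h import *
im,c=shot("wrist","w6"); st=get_state(); print(st["tool_pos"],st["wrist_force"].round(1))
y=np.array([-.284,.959,0]);P=np.array([.5915,-.0496,.046]);a,b2=proj(c,P),proj(c,P-y*.01);print(a,b2)
b=im[:,:,::-1].copy(); u,v=a.astype(int)
cv2.imwrite("pics/w6c.png",cv2.resize(b[max(v-110,0):v+60,max(u-120,0):u+120],None,fx=3.3,fy=3.3,interpolation=cv2.INTER_CUBIC))
g=b[v-45:v+10,u-15:u+15].astype(int); e=g[:,:,1]-(g[:,:,0]+g[:,:,2])/2; i=np.argwhere(e>15); print("green rows",v-45+i[:,0].min(),v-45+i[:,0].max(),"cols",u-15+i[:,1].min(),u-15+i[:,1].max())
E
python3 q.py
```

```text
[ 0.59025109 -0.07305546  0.11205419] [ 0.8 -0.4  0.4]
[338.56053113 218.32855421] [338.52440872 237.46635293]
green rows 198 202 cols 330 344
24.5 [ 0.5903 -0.0731  0.1121] j7 0.408 [ 0.83 -0.37  0.38] [ 0.   -0.05  0.02] 0.0853
ydir in tool [ 1.    -0.008 -0.   ] yaw 1.85 along -0.2377 across 0.5453
fruit px [383.0, 336.75, 225.19, 426.0, 354.94, 253.76] along(side ray z.046) -0.0876 tz [np.float64(0.02934606465428298)]
```

View pics/w6c.png

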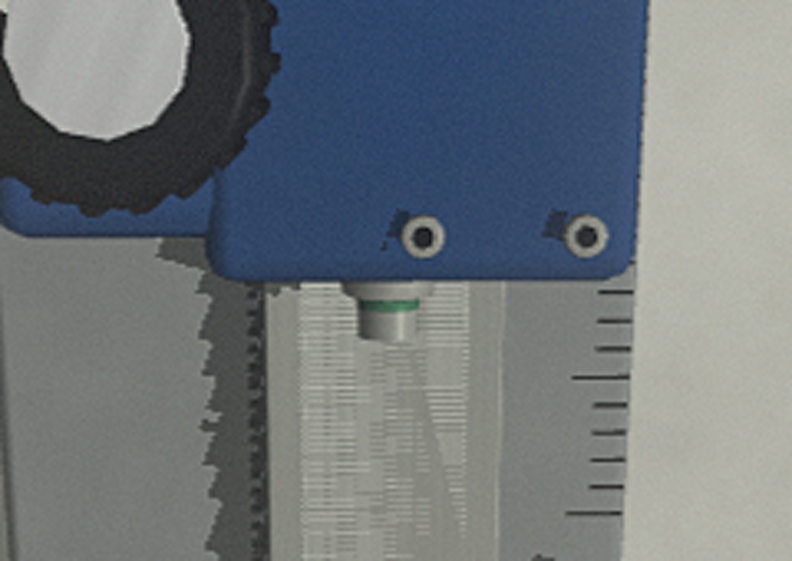

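The green band is now clearly thicker, at crop (388,305), with no red. I measure its profile.

```bash
python3 pin.py w6 194 207 334 342
```

```text
194 [150. 151. 140.] g-ex 5.7
195 [142. 144. 135.] g-ex 5.1
196 [139. 140. 133.] g-ex 4.5
197 [141. 141. 134.] g-ex 3.8
198 [141. 140. 133.] g-ex 2.5
199 [ 70. 105.  85.] g-ex 27.7
200 [ 74. 115.  91.] g-ex 33.0
201 [ 74. 115.  90.] g-ex 32.8
202 [106. 129. 112.] g-ex 20.0
203 [154. 151. 145.] g-ex 2.0
204 [149. 150. 142.] g-ex 4.6
205 [146. 148. 140.] g-ex 5.1
206 [147. 148. 139.] g-ex 5.4
```

The band is 3.55 px at 1.91 px/mm, or 1.86 mm, which is about 9.4 N. I back off upward and take one last look at the fruit before handing in.

Call:
play_rows --pt "1 -10 0 -40 0 0 0" --pt "1 -30 0 -80 0 0 0" --pt "1 -30 0 -80 0 0 0" --pt "1 -30 0 -80 0 0 0"

```text
time: 25.1
tool_pos: [0.5979, -0.1016, 0.191]
orientation: [-1.889, -2.509, -0.0]
wrist_force: [-1.1, 0.1, -0.2]
grip_width: 0.0854
```

```bash
python3 q.py d7
```

```text
25.1 [ 0.5979 -0.1016  0.191 ] j7 0.451 [-1.06  0.12 -0.23] [ 0.05  0.03 -0.02] 0.0854
ydir in tool [ 1.    -0.008  0.   ] yaw 1.851 along -0.2673 across 0.5446
fruit px [382.0, 336.75, 225.21, 429.0, 355.01, 253.76] along(side ray z.046) -0.0876 tz [np.float64(-0.046099245086529)]
```

View pics/d7c.png

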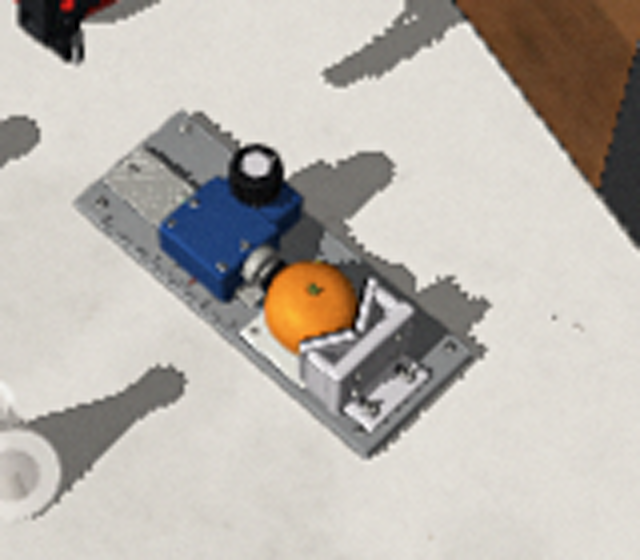

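The fruit is upright (stalk up at crop (314,290)) and clamped between pad and vee. The holder corners are where they were and the arm is clear.

```bash
python3 -c "
from workcell import *
print(sign_off())"
```

```text
the job is handed in; nothing more can be done
None
```

The tangerine is clamped upright against the vee jaw with an estimated 9.4 N, and I handed the job in at about 25 s. `sign_off` reports no verdict.

**What I did:** I stood the fruit on the seat plate in front of the vee and let go of it. Then I wound the carriage up with the knob, my hand travelling along with it. After letting go to read the tail pin, I regripped and turned about 0.1 rad more.

**Last checks:**
- **Clamping force:** the tail pin showed about 1.86 mm of green and no red. I took this as about 9.4 N; it was about 0.9 mm (5.7 N) before the last turn.
- **Fruit:** it stood still between the last two looks, stalk up.
- **Holder and arm:** the holder had not visibly moved in the side view, and the arm was clear of everything.

**Disagreements:**
- **Heights from the two fixed cameras:** they came out 4–7 mm low (fruit middle 20 mm, knob top 95 mm), so I took positions from the wrist camera.
- **Knob torque:** its readings at rest were inconsistent, so I did not use them for the clamping force.
- **Glassware:** I never reached for it, but I did not measure its positions at the end.

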